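# Preload a carton in the bench press with its coarse and fine knobs

## Robot

A 6-joint arm with a two-finger parallel gripper is mounted at the origin on a cart in front of the work surface, level with it; the furniture and walls round the work are solid. World frame = base frame: x ahead of the robot, y to its left, z up, the work surface at z = 0. Lengths are in mm, angles in rad, forces in N, time in s.
With the tool pointing down it reaches from about 350 to 875 mm from the base axis. Payload 4.2 kg.
Tool frame: the origin (TCP) lies at the very end of the fingers, on their centre line; the grasp point (between the pads) lies 19 mm behind it (arm.grip_point_offset is the distance from the TCP to the grasp point, in mm); z points along the fingers, y is the direction in which the jaws open and shut (so a half turn about z gives the same grasp; the last joint's range is limited). The gripper opens to 85 mm and grips with 20 to 120 N. Pads are 22 mm wide; open, the fingers measure 114 mm over their backs; the gripper's body (76 mm by 85 mm) begins 54 mm behind the grasp point. The pads swing forward as they close: fully open they stand 13 mm farther back than shut.
Start: joints at [1.447, 0.385, 0.008, 0, -1.194, -0.259], TCP at [233.416, 579.755, 231.312] pointing down, gripper open.
Joint ranges: [-3.14, 3.14], [-1.21, 2.06], [-1.07, 1.41], [-3.16, 2.05], [-2.99, -0.16], [-3.1, 3.1]. Speed limits (rad/s): [2.79, 2.79, 3.14, 3.14, 3.14, 3.14].

## Interface

Orientations are given as a unit quaternion [x, y, z, w].
In Python, from bench import arm gives the robot as it stands.
- The arm moves only by the tool drive_tool, never from a script. Its argument "steps" is a list of rows, each a list of 5 numbers: the shift along the tool's x, y, z in m, then the turn about the tool's z in degrees, then the finger opening in m, from 0 to 0.0854. A call has 1 to 20 rows; each row shifts and turns the commanded pose from where the row before left it, along the tool's axes as they then stand; what a row does not reach is not made up. A row lasts 1/10 s, in which the tool goes at most 50 mm and 8.59 degrees, less where a joint would pass 70% of its speed; a pose out of reach is approached as far as the arm can. A call is refused whole if a number of a shift passes 0.05 or a number of a turn 8.59, either way. A call with a gripper value outside its range is refused whole. The fingers move at their own pace and stop on an object; the grip force is fixed at half the most. Time passes only in rows, so rows that do not move let the fingers close. It gives the time, the measured TCP pose, the force and the opening at its end, in the units of the state.
- arm.read_state(): the state, without advancing time (a new reading comes with each control period).
- arm.get_image(name): name is "side" or "top"; returns (picture, depth): 480x640x3 uint8, blue, green, red; 480x640 float32, mm along the optical axis (not along the pixel's ray), 0 where there is no reading.
- arm.camera_params(name): a dict with "K" (3x3 intrinsics, pixels), "world_to_cam" (4x4, takes a point from world to camera coordinates). Camera axes: x right, y up, looking along -z (the intrinsics and any distortion apply to the point x, -y, -z); pixel columns grow to the right and rows downward; lengths in mm; the calibration is good to about 2 mm. A picture is of the moment at which its call begins. camera_params takes no time and is no camera call.
- arm.job_done(): hands the job in, once; it reports no verdict.
The state is a dict: "clock": time; "joints": joint angles; "joint_vel": joint speeds; "joint_efforts": joint torques, N m; "position": TCP position; "ee_rot": TCP orientation; "contact_force": force on the tool from outside, world axes, zero at the start; "wrist_torque": the same for the moment, N m; "gripper_width": finger opening in mm.
Only numpy, scipy, OpenCV 4.12 (cv2) and the standard library are available. Lean on these libraries where they do the work, as an engineer would, in place of code of your own. Each camera call takes 0.05 s, during which the arm holds its last target.

## Task

Preload the small carton that stands in the bench press. Turn the large lower knob clockwise until the foot has just come down onto the carton (the gauge pointer has left its rest pin but is not yet half way to the first long mark), then turn the small upper knob clockwise, which finely raises the platen under the carton, until the pointer stands between the two long marks, and let go. Do not crush the carton: the pointer must never reach the second pin; and leave the carton where it stands.

Things in the scene. Friction and masses are not known exactly. Their poses are not given: they have to be found in the camera images.
- knob_axis (a point): Point on the vertical common axis of the two knobs on top of the grey bench press, at the top face of the small knob, 211 mm above the worktop; fixed to the press, z up, x from the gauge to the column. Both knobs are round, ribbed and stay where left. The top of the press arm lies 61 mm below this point (36 mm neck between); nothing but the knobs stands above the arm.
- coarse (a joint): Large lower knob, black, 56 mm across, 20 mm high (29 to 49 mm below knob_axis). Angle in rad, growing clockwise seen from above; starts between 0 and 0.9, stops at -0.5 and 4.0. One rad lowers the foot and its gauge by 8 mm. Takes 0.15 N m to turn, plus 0.008 N m for every N on the foot.
- fine (a joint): Small upper knob, steel, 26 mm across, 28 mm high (0 to 28 mm below knob_axis). Angle in rad, growing clockwise seen from above; starts at 0, stops at -3.0 and 9.0. One rad raises the platen under the carton by 0.75 mm. Takes 0.04 N m to turn. The knobs turn independently.
- gauge (a joint): Pointer (24 mm) of the dial gauge, white face 62 mm across tilted 45 deg, rides with the foot in front of the press: force on the carton, 0.2 rad per N, clockwise seen from in front. 0 N at the rest pin, left. Ticks each 1 N, long thick marks near the top at 8 N (1.6 rad) and 10 N (2.0), limit pin at right (2.88). Foot bearing: 1 rad of small knob adds about 0.6 rad, 1 rad of large knob 6.4.
- carton: Small white carton with a brown tape strip, 60 x 85 x 35 mm, loose on the aluminium platen under the round steel press foot (36 mm across, on the knob axis, sprung at 4 N per mm); origin at the centre of its underside, z up. The foot's stem is clamped at a different length each time: 6 to 19 mm lie between carton and foot at the start, so only the gauge tells when they meet.
There are look-alikes about, which are no part of the job. What is shaped like the carton but pink is not meant.

How it is judged (in metres and radians):
On the way, in this order (a step that is already met when the one before it is completed fails the run):
1. with the large knob the foot has been brought lightly onto the carton (0.5 to 4.5 N on the gauge), the small knob still unturned (within 0.25 rad) (value of joint gauge between 0.1 and 0.9 rad and value of joint fine between -0.25 and 0.25 rad), for 0.2 s.
2. with the small knob the pointer has been brought between the long marks (value of joint gauge between 1.6 and 2 rad and value of joint fine above 0.6 rad), for 0.2 s.
At the end, for the whole second after the job is handed in: The gauge pointer stands between the two long marks (8 to 10 N, 1.6 to 2.0 rad), the small knob turned clockwise by more than 0.6 rad, and the carton upright (within 0.06 rad) and within 10 mm of where it stood (all of step 2 and distance of carton from where it was at the start of the episode below 0.01 m and angle between carton's own z axis and vertical below 0.06 rad); the robot touches nothing.
It fails at once if the carton is crushed: the pointer reaches the second pin (14.4 N) (value of joint gauge above 2.88 rad).
It fails at once if the load is brought up with the large knob alone (over 6 N before the small knob has been turned) (value of joint gauge above 1.2 rad and value of joint fine below 0.3 rad).
It fails at once if the carton is shoved by more than 15 mm (distance of carton from where it was at the start of the episode above 0.015 m).
It also fails if it takes over 61 s, if anything falls off the work surface, if the arm or the gripper's body presses on something with over 40 N, if the wrist force passes 120 N, or if a joint passes its speed limit or range.

## Working session

There is one attempt and no reset: what is moved stays moved. The work goes in short steps, Python scripts to look and compute and a tool call to move; the robot and the scene stay as the last step left them, time stands still between calls to the robot, and variables do not carry over. Pictures are saved under pics/ and viewed, and the job is handed in when it is done.

Besides the shell and the picture viewer there is one more tool, called after "Call:" as a command line: name --pt "numbers of a row" for each row, then --argument value for the rest. drive_tool: Moves the arm, as the interface text tells. Its arguments: {"type":"object","properties":{"steps":{"type":"array"}},"required":["steps"]}

```bash
mkdir -p pics; ls; cat > h.py <<'E'
import numpy as np, cv2
from bench import arm
def snap(n,tag):
    im,d=arm.get_image(n); cv2.imwrite(f'pics/{tag}.png',im); np.save(f'pics/{tag}.npy',d); return im,d
def world(n,u,v,d):
    P=arm.camera_params(n);K=np.array(P['K']);T=np.array(P['world_to_cam'])
    p=np.array([(u-K[0,2])/K[0,0]*d,-(v-K[1,2])/K[1,1]*d,-d,1]); return (np.linalg.inv(T)@p)[:3]
def pix(n,w):
    P=arm.camera_params(n);K=np.array(P['K']);T=np.array(P['world_to_cam'])
    c=T@np.append(w,1); return K[0,0]*c[0]/-c[2]+K[0,2],K[1,1]*-c[1]/-c[2]+K[1,2]
E
python3 - <<'E'
from h import *
for n in('side','top'):
    snap(n,n+'0'); P=arm.camera_params(n); print(P)
print(arm.read_state())
E
```

```text
pics
{'K': array([[464.7337371 ,   0.        , 322.49519778],
       [  0.        , 464.7337371 , 236.30467157],
       [  0.        ,   0.        ,   1.        ]]), 'world_to_cam': array([[-9.67295604e-01, -2.53635956e-01, -2.83132310e-03,
         5.07577841e+02],
       [ 1.47061848e-01, -5.69877009e-01,  8.08463362e-01,
        -3.16254286e+02],
       [-2.06668884e-01,  7.81606676e-01,  5.88539698e-01,
        -7.82314009e+02],
       [ 0.00000000e+00,  0.00000000e+00,  0.00000000e+00,
         1.00000000e+00]])}
{'K': array([[469.25269172,   0.        , 314.51512094],
       [  0.        , 469.25269172, 233.67200986],
       [  0.        ,   0.        ,   1.        ]]), 'world_to_cam': array([[-1.83267804e-04, -9.98639341e-01,  5.21481823e-02,
        -1.91704175e+02],
       [ 9.92507895e-01,  6.18983761e-03,  1.22023622e-01,
        -6.14169393e+02],
       [-1.22180378e-01,  5.17798456e-02,  9.91156296e-01,
        -1.00976175e+03],
       [ 0.00000000e+00,  0.00000000e+00,  0.00000000e+00,
         1.00000000e+00]])}
{'clock': 0.1, 'joints': array([ 1.44657640e+00,  3.85495694e-01,  6.74368727e-03, -4.26571083e-04,
       -1.19398621e+00, -2.58600809e-01]), 'joint_vel': array([-1.90523769e-03, -1.45851434e-03,  3.03633897e-03,  2.66114601e-03,
        4.48612195e-05,  6.48153796e-04]), 'joint_efforts': array([-1.97244572e-04, -3.93321669e+01,  1.88928616e+01,  4.19786990e+00,
       -2.59820052e-03,  2.73472924e-07]), 'position': array([233.25224127, 579.27869101, 230.31517695]), 'ee_rot': array([ 9.81721446e-01, -1.90320835e-01, -1.32609424e-04,  9.82062786e-04]), 'contact_force': array([ 0.76600281, -0.37727605, -0.26545347]), 'wrist_torque': array([-3.18405203e-02,  3.85353193e-05,  9.41767088e-02]), 'gripper_width': 85.47062190279885}
```

View pics/side0.png

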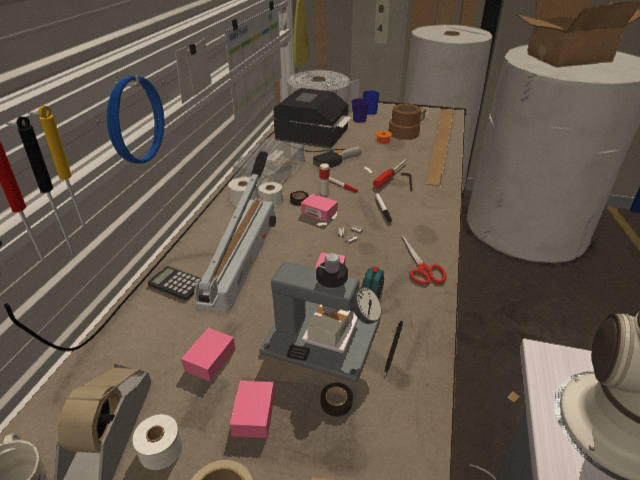

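View pics/top0.png

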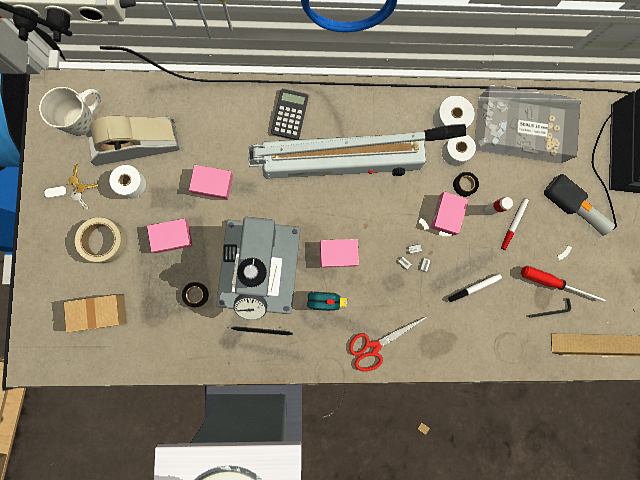

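```bash
python3 - <<'E'
from h import *
s=cv2.imread('pics/side0.png');t=cv2.imread('pics/top0.png')
a=cv2.resize(s[240:390,250:400],(600,600),interpolation=cv2.INTER_CUBIC)
b=cv2.resize(t[210:330,210:310],(500,600),interpolation=cv2.INTER_CUBIC)
cv2.imwrite('pics/c1.png',a);cv2.imwrite('pics/c2.png',b)
ds=np.load('pics/side0.npy');dt=np.load('pics/top0.npy')
for u,v in[(248,269),(251,271),(254,268),(246,265),(244,280),(258,280),(262,262),(249,308)]: print('t',u,v,world('top',u,v,dt[v,u]).round(1))
for u,v in[(332,257),(332,259),(335,262),(332,275),(368,305),(325,330)]: print('s',u,v,world('side',u,v,ds[v,u]).round(1))
E
```

```text
t 248 269 [527.4 -57.8 211. ]
t 251 271 [523.7 -63.4 210.4]
t 254 268 [529.3 -68.8 211. ]
t 246 265 [536.4 -51.3 182. ]
t 244 280 [507.9 -47.9 180.3]
t 258 280 [507.8 -74.7 184.1]
t 262 262 [542.3 -81.6 180.1]
t 249 308 [453.2 -53.8 128.2]
s 332 257 [522.1 -57.7 210.9]
s 332 259 [520.9 -52.8 210.4]
s 335 262 [514.6 -49.2 207.9]
s 332 275 [518.7 -44.9 181. ]
s 368 305 [451.8 -48.  121.2]
s 325 330 [523.5 -14.5  71.3]
```

View pics/c1.png

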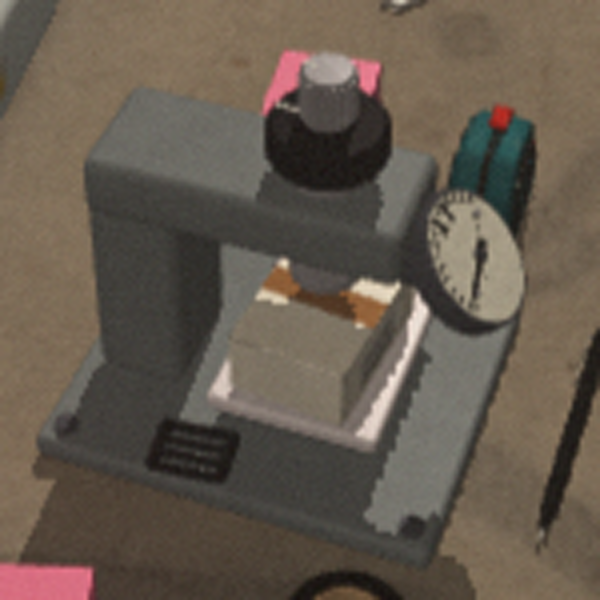

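View pics/c2.png

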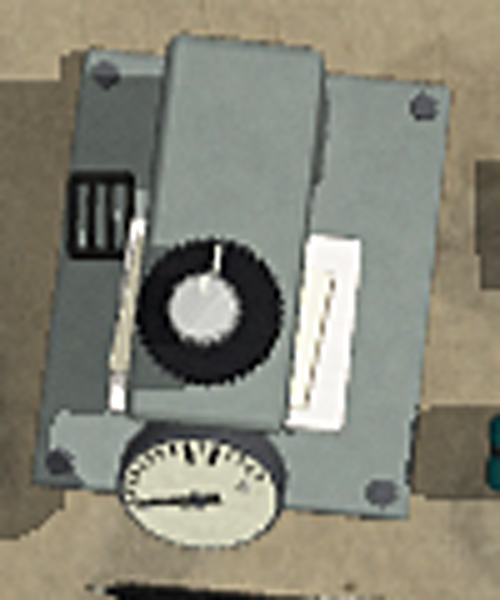

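```bash
python3 - <<'E'
from h import *
from scipy.spatial.transform import Rotation as Ro
for n,(u0,u1,v0,v1) in{'top':(230,275,250,295),'side':(310,355,245,295)}.items():
    d=np.load(f'pics/{n}0.npy')
    W=np.array([world(n,u,v,d[v,u]) for v in range(v0,v1) for u in range(u0,u1) if d[v,u]>0])
    for lo,hi in((205,218),(176,188)):
        s=W[(W[:,2]>lo)&(W[:,2]<hi)]
        c,r=cv2.minEnclosingCircle(s[:,:2].astype(np.float32)); print(n,lo,len(s),s.mean(0).round(1),np.round(c,1),round(r,1))
# gauge face & carton/foot from side
d=np.load('pics/side0.npy')
for v in range(304,330,2): print(v,[tuple(int(q) for q in world('side',u,v,d[v,u])) for u in range(312,352,6)])
R=Ro.from_quat(arm.read_state()['ee_rot']).as_matrix();print(R.round(4))
E
```

```text
top 205 152 [523.7 -61.6 210.5] [523.8 -61.3] 13.2
top 176 484 [523.4 -62.2 181.7] [523.3 -61.2] 28.2Traceback (most recent call last):
  File "<stdin>", line 5, in <module>
  File "h.py", line 6, in world
    P=arm.camera_params(n);K=np.array(P['K']);T=np.array(P['world_to_cam'])
ValueError: time passes only in moves, steps and waits
```

```bash
cat > h.py <<'E'
import numpy as np, cv2, os, pickle
from bench import arm
if os.path.exists('cam.pkl'): CP=pickle.load(open('cam.pkl','rb'))
else:
    CP={n:arm.camera_params(n) for n in('side','top')}; pickle.dump(CP,open('cam.pkl','wb'))
def snap(n,tag):
    im,d=arm.get_image(n); cv2.imwrite(f'pics/{tag}.png',im); np.save(f'pics/{tag}.npy',d); return im,d
def world(n,u,v,d):
    P=CP[n];K=np.array(P['K']);T=np.array(P['world_to_cam'])
    p=np.array([(u-K[0,2])/K[0,0]*d,-(v-K[1,2])/K[1,1]*d,-d,1]); return (np.linalg.inv(T)@p)[:3]
def pix(n,w):
    P=CP[n];K=np.array(P['K']);T=np.array(P['world_to_cam'])
    c=T@np.append(w,1); return K[0,0]*c[0]/-c[2]+K[0,2],K[1,1]*-c[1]/-c[2]+K[1,2]
E
python3 - <<'E'
from h import *
from scipy.spatial.transform import Rotation as Ro
for n,(u0,u1,v0,v1) in{'side':(310,355,245,295)}.items():
    d=np.load(f'pics/{n}0.npy')
    W=np.array([world(n,u,v,d[v,u]) for v in range(v0,v1) for u in range(u0,u1) if d[v,u]>0])
    for lo,hi in((205,218),(176,188)):
        s=W[(W[:,2]>lo)&(W[:,2]<hi)]
        c,r=cv2.minEnclosingCircle(s[:,:2].astype(np.float32)); print(n,lo,len(s),s.mean(0).round(1),np.round(c,1),round(r,1))
# gauge face & carton/foot from side
d=np.load('pics/side0.npy')
for v in range(300,324,2): print(v,[tuple(int(q) for q in world('side',u,v,d[v,u])) for u in range(316,350,4)])
dt=np.load('pics/top0.npy')
W=np.array([world('top',u,v,dt[v,u]) for v in range(297,318) for u in range(236,265)])
W=W[(W[:,2]>95)&(W[:,2]<155)&(W[:,0]<490)]
c=np.median(W,0);print('gauge',c,W.min(0),W.max(0))
A=np.c_[W[:,:2],np.ones(len(W))];print(np.linalg.lstsq(A,W[:,2],rcond=None)[0])
R=Ro.from_quat(arm.read_state()['ee_rot']).as_matrix();print(R.round(4))
E
```

```text
side 205 128 [522.1 -56.7 209.1] [522.7 -58.6] 13.7
side 176 393 [520.6 -50.2 180.7] [522.4 -57.8] 28.6
300 [(544, -30, 127), (536, -29, 130), (528, -25, 135), (521, -27, 136), (513, -26, 138), (506, -25, 141), (498, -24, 143), (491, -24, 145), (484, -24, 147)]
302 [(543, -28, 124), (536, -27, 127), (528, -27, 129), (521, -26, 131), (513, -24, 135), (506, -25, 136), (498, -24, 139), (491, -22, 142), (484, -26, 140)]
304 [(574, -134, 11), (537, -31, 118), (528, -28, 123), (521, -26, 127), (513, -26, 128), (506, -25, 132), (498, -25, 133), (491, -25, 134), (484, -23, 139)]
306 [(573, -129, 10), (547, -69, 74), (535, -52, 93), (521, -27, 121), (513, -25, 124), (505, -24, 127), (498, -22, 131), (491, -25, 130), (484, -24, 133)]
308 [(571, -122, 11), (546, -65, 73), (533, -46, 95), (526, -49, 93), (519, -50, 94), (505, -25, 122), (498, -25, 123), (491, -25, 125), (484, -26, 126)]
310 [(552, -58, 72), (545, -61, 71), (533, -45, 90), (524, -42, 95), (517, -44, 95), (510, -48, 93), (507, -69, 73), (491, -25, 120), (484, -26, 121)]
312 [(551, -53, 73), (543, -54, 73), (536, -56, 73), (524, -4
[... 420 characters left out ...]
), (532, -43, 71), (525, -43, 73), (517, -45, 73), (510, -45, 74), (503, -49, 73), (495, -50, 73), (490, -63, 62)]
320 [(545, -32, 73), (538, -35, 72), (531, -37, 72), (523, -36, 75), (516, -41, 72), (509, -42, 73), (501, -43, 73), (494, -47, 71), (489, -61, 58)]
322 [(544, -26, 74), (537, -29, 73), (529, -31, 73), (522, -33, 73), (514, -33, 75), (507, -35, 74), (500, -39, 73), (494, -47, 66), (490, -65, 49)]
gauge [455.15288399 -55.92334468 125.82632525] [434.01389681 -83.94097707 100.59945758] [475.28693389 -26.15762831 145.93468734]
[ 9.19002847e-01 -7.46449048e-02 -2.97818937e+02]
[[ 9.276e-01 -3.737e-01 -6.000e-04]
 [-3.737e-01 -9.276e-01 -1.900e-03]
 [ 1.000e-04  2.000e-03 -1.000e+00]]
```

The top crop shows the press with its knobs at (251,271) and the gauge at (249,308), the pointer at its left rest. The side crop shows the white, brown-taped carton under the foot at (325,325). The pink boxes at (210,182), (169,235), (339,252) and (450,213) in the top view are decoys. The tape rings at (195,294) and (466,184) could be mistaken for a knob but lie on the bench. The axis is at about (523, -60.5), and the knob radii measured 13 and 28 mm, which fits. The carton-to-foot gap is about 16 mm.

Call:
drive_tool --pt "0 0 -0.04 0 0.0854" --pt "0 0 -0.04 0 0.0854" --pt "0.0339 0.0323 0 0 0.0854" --pt "0.0339 0.0323 0 0 0.0854" --pt "0.0339 0.0323 0 0 0.0854" --pt "0.0339 0.0323 0 0 0.0854" --pt "0.0339 0.0323 0 0 0.0854" --pt "0.0339 0.0323 0 0 0.0854" --pt "0.0339 0.0323 0 0 0.0854" --pt "0.0339 0.0323 0 0 0.0854" --pt "0.0339 0.0323 0 0 0.0854" --pt "0.0339 0.0323 0 0 0.0854" --pt "0.0339 0.0323 0 0 0.0854" --pt "0.0339 0.0323 0 0 0.0854" --pt "0.0339 0.0323 0 0 0.0854" --pt "0.0339 0.0323 0 0 0.0854" --pt "0.0339 0.0323 0 0 0.0854" --pt "0 0 0 0 0.0854" --pt "0 0 0 0 0.0854" --pt "0 0 0 0 0.0854"

```text
clock: 2.1
position: [523.7, -59.1, 311.0]
ee_rot: [0.982, -0.19, -0.0, -0.0]
contact_force: [-0.1, 0.1, -0.7]
gripper_width: 85.3
```

```bash
cat >> h.py <<'E'
from scipy.spatial.transform import Rotation as Ro
def tgt(x,y,z):
    s=arm.read_state();R=Ro.from_quat(s['ee_rot']).as_matrix()
    print('t',round(s['clock'],2),'pos',s['position'].round(1),'joints',s['joints'].round(2),'yaw',np.degrees(np.arctan2(R[1,0],R[0,0])).round(2),'w',round(s['gripper_width'],1),'F',s['contact_force'].round(1))
    print('tool z',R[:,2].round(4),'tool shift',(R.T@(np.array([x,y,z])-s['position'])).round(1))
def gcrop(n,tag,c,h=40,k=7):
    im,d=snap(n,tag); u,v=c; o=cv2.resize(im[v-h:v+h,u-h:u+h],None,fx=k,fy=k,interpolation=cv2.INTER_CUBIC); cv2.imwrite(f'pics/{tag}_c.png',o)
E
python3 - <<'E'
from h import *
tgt(523.3,-60.5,240)
snap('top','top1');im,_=snap('side','side1')
a=cv2.imread('pics/top1.png');cv2.imwrite('pics/j1.png',np.hstack([cv2.resize(a[150:390,130:370],(400,400)),cv2.resize(im[160:400,230:470],(400,400))]))
E
```

```text
t 2.1 pos [523.7 -59.1 311. ] joints [ 0.2   0.17 -0.09 -0.   -1.31  0.99] yaw -21.9 w 85.3 F [-0.1  0.1 -0.7]
tool z [-7.e-04  2.e-04 -1.e+00] tool shift [ 0.2  1.5 71. ]
```

View pics/j1.png

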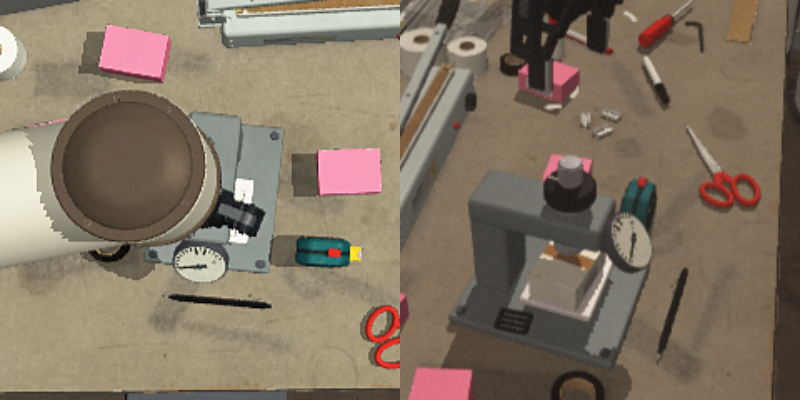

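Both cameras see the dial with the arm in place, so I'll descend to the large knob.

Call:
drive_tool --pt "0 0.0015 0.04 0 0.0854" --pt "0 0 0.04 0 0.0854" --pt "0 0 0.03 0 0.0854" --pt "0 0 0.025 0 0.0854" --pt "0 0 0.02 0 0.0854" --pt "0 0 0 0 0.0854" --pt "0 0 0 0 0.0854"

```text
clock: 2.9
position: [524.0, -60.2, 157.1]
ee_rot: [0.982, -0.189, 0.0, 0.0]
contact_force: [-0.0, -0.0, 0.8]
gripper_width: 85.7
```

```bash
python3 - <<'E'
from h import *
tgt(523.3,-60.5,156)
im,_=snap('side','side2');a,_=snap('top','top2')
cv2.imwrite('pics/j2.png',np.hstack([cv2.resize(a[190:340,170:320],(400,400)),cv2.resize(im[200:400,240:440],(400,400))]))
E
```

```text
t 2.9 pos [524.  -60.2 157.1] joints [ 0.19  0.29 -0.34  0.   -0.94  1.  ] yaw -21.82 w 85.7 F [-0.  -0.   0.8]
tool z [ 8.e-04 -4.e-04 -1.e+00] tool shift [-0.5  0.5  1.1]
```

View pics/j2.png

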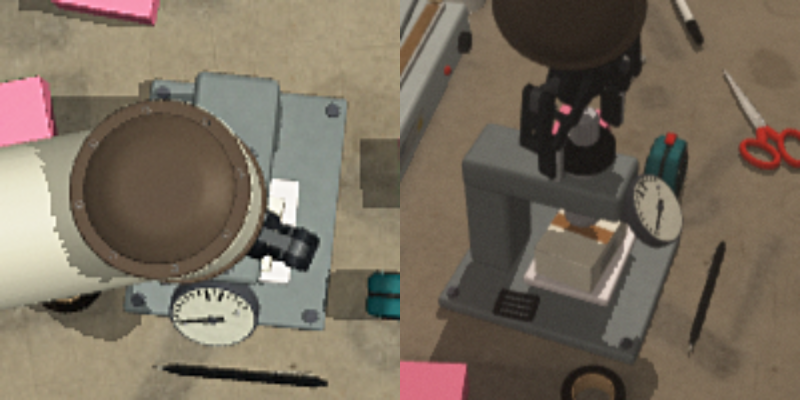

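Call:
drive_tool --pt "0 0 0.001 0 0.04" --pt "0 0 0 0 0.04" --pt "0 0 0 0 0.04" --pt "0 0 0 0 0.04" --pt "0 0 0 0 0.04" --pt "0 0 0 0 0.04"

```text
clock: 3.6
position: [524.3, -60.3, 156.6]
ee_rot: [0.982, -0.19, 0.001, -0.001]
contact_force: [-1.6, 4.4, 5.8]
gripper_width: 52.1
```

Call:
drive_tool --pt "0 0 0 0 0.03" --pt "0 0 0 0 0.03"

```text
clock: 3.8
position: [524.3, -60.2, 156.6]
ee_rot: [0.982, -0.19, 0.001, -0.001]
contact_force: [-1.2, 4.7, 6.2]
gripper_width: 52.4
```

```bash
python3 - <<'E'
from h import *
tgt(523.3,-60.5,156)
im,_=snap('side','side3');a,_=snap('top','top3')
cv2.imwrite('pics/j3.png',np.hstack([cv2.resize(a[280:330,225:275],(400,400),interpolation=cv2.INTER_CUBIC),cv2.resize(im[230:330,290:390],(400,400),interpolation=cv2.INTER_CUBIC)]))
E
```

```text
t 3.8 pos [524.3 -60.2 156.6] joints [ 0.19  0.29 -0.34 -0.   -0.94  1.  ] yaw -21.92 w 52.4 F [-1.2  4.7  6.2]
tool z [ 0.0026  0.0012 -1.    ] tool shift [-0.9  0.6  0.6]
```

View pics/j3.png

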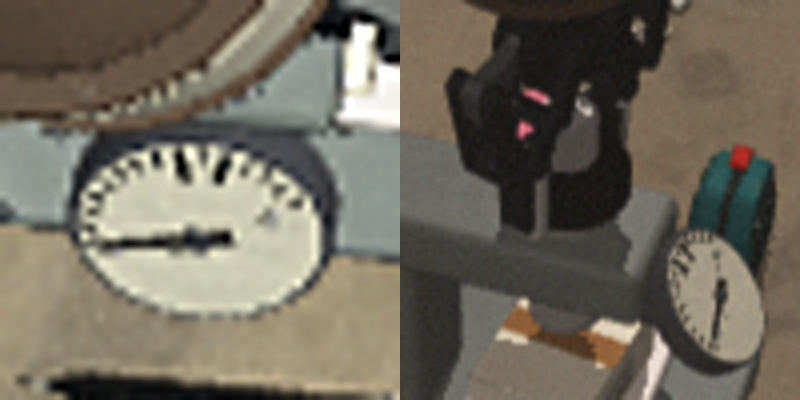

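The large knob is gripped. A first turn of 40° is 5.6 mm, below the smallest possible gap.

Call:
drive_tool --pt "0 0 0 8 0.03" --pt "0 0 0 8 0.03" --pt "0 0 0 8 0.03" --pt "0 0 0 8 0.03" --pt "0 0 0 8 0.03" --pt "0 0 0 0 0.03" --pt "0 0 0 0 0.03"

```text
clock: 4.6
position: [523.7, -60.9, 156.6]
ee_rot: [0.857, -0.515, 0.0, -0.0]
contact_force: [-3.0, 3.1, 6.8]
gripper_width: 52.5
```

```bash
cat >> h.py <<'E'
def look(k):
    tgt(523.3,-60.5,156)
    im,d=snap('side',f'side{k}');a,dt=snap('top',f'top{k}')
    cv2.imwrite(f'pics/j{k}.png',np.hstack([cv2.resize(a[280:340,220:280],(480,480),interpolation=cv2.INTER_CUBIC),cv2.resize(im[290:340,310:350],(320,480),interpolation=cv2.INTER_CUBIC)]))
    W=np.array([world('top',u,v,dt[v,u]) for v in range(300,320) for u in range(240,260)])
    m=(W[:,2]>85)&(W[:,2]<155)&(W[:,0]<472);A=W[m]
    print('dial plane z at x=455,y=-56:',np.round(np.median(A[:,2]-(A[:,0]-455)*.92+.075*(A[:,1]+56)),1))
    F=np.array([world('side',u,v,d[v,u]) for v in range(300,325) for u in range(312,350)])
    f=F[(np.hypot(F[:,0]-522,F[:,1]+59)<21)&(F[:,2]>74)&(F[:,2]<115)]
    print('foot pts z',np.percentile(f[:,2],[2,10,50]).round(1),len(f))
E
python3 - <<'E'
from h import *
look(4)
dt=np.load('pics/top3.npy')
W=np.array([world('top',u,v,dt[v,u]) for v in range(300,320) for u in range(240,260)])
m=(W[:,2]>85)&(W[:,2]<155)&(W[:,0]<472);A=W[m];print('before',np.median(A[:,2]-(A[:,0]-455)*.92+.075*(A[:,1]+56)))
E
```

```text
t 4.6 pos [523.7 -60.9 156.6] joints [ 0.19  0.29 -0.34 -0.   -0.94  0.3 ] yaw -61.97 w 52.5 F [-3.   3.1  6.8]
tool z [ 1.1e-03  2.0e-04 -1.0e+00] tool shift [-0.6  0.2  0.6]
dial plane z at x=455,y=-56: 119.1
foot pts z [74.1 74.6 88.6] 155
before 124.82143050498246
```

View pics/j4.png

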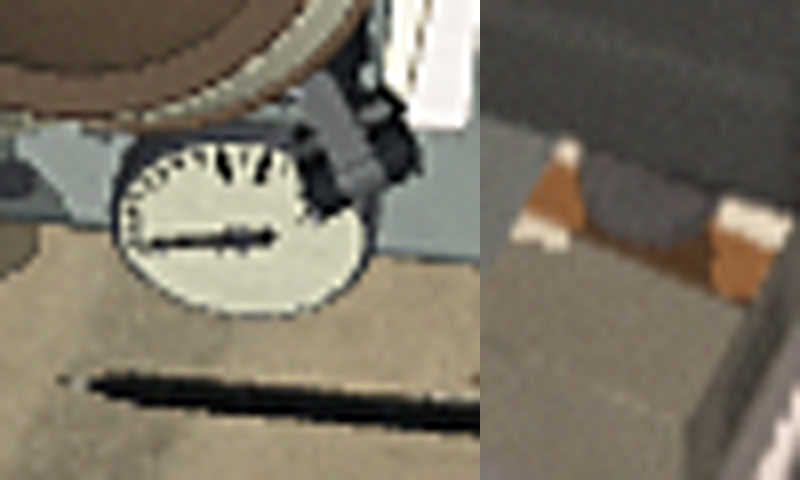

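The dial dropped 5.7 mm, against 5.6 expected, and the pointer is still at its pin. I estimate about 10 mm remain, so another 40°.

Call:
drive_tool --pt "0 0 0 8 0.03" --pt "0 0 0 8 0.03" --pt "0 0 0 8 0.03" --pt "0 0 0 8 0.03" --pt "0 0 0 8 0.03" --pt "0 0 0 0 0.03" --pt "0 0 0 0 0.03"

```text
clock: 5.4
position: [522.8, -61.1, 156.6]
ee_rot: [-0.63, 0.777, 0.0, -0.0]
contact_force: [-4.4, 1.9, 7.5]
gripper_width: 52.6
```

```bash
python3 - <<'E'
from h import *
look(5)
d=np.load('pics/side5.npy')
for v in range(306,328,1): print(v,[tuple(int(q) for q in world('side',u,v,d[v,u])) for u in (326,328,330,332)])
E
```

```text
t 5.4 pos [522.8 -61.1 156.6] joints [ 0.19  0.29 -0.34 -0.   -0.94 -0.4 ] yaw -101.97 w 52.6 F [-4.4  1.9  7.5]
tool z [-8.e-04 -1.e-04 -1.e+00] tool shift [-0.7 -0.3  0.6]
dial plane z at x=455,y=-56: 113.5
foot pts z [74.5 78.  84.1] 179
306 [(530, -48, 98), (521, -28, 119), (517, -26, 122), (513, -26, 123)]
307 [(531, -54, 90), (525, -44, 100), (521, -43, 102), (513, -27, 120)]
308 [(531, -52, 89), (526, -49, 93), (522, -48, 95), (519, -50, 94)]
309 [(531, -54, 84), (527, -51, 88), (522, -49, 91), (519, -50, 92)]
310 [(531, -52, 83), (526, -49, 88), (522, -49, 89), (518, -49, 90)]
311 [(530, -50, 84), (527, -51, 83), (522, -50, 85), (519, -49, 87)]
312 [(530, -49, 81), (526, -47, 85), (522, -48, 85), (518, -49, 84)]
313 [(529, -44, 84), (525, -46, 83), (521, -45, 85), (518, -48, 83)]
314 [(529, -43, 82), (524, -42, 85), (521, -43, 84), (517, -42, 86)]
315 [(528, -41, 82), (524, -42, 82), (521, -43, 82), (517, -41, 84)]
316 [(528, -42, 78), (524, -42, 79), (521, -42, 80), (517, -43, 81)]
317 [(530, -47, 70), (524, -42, 77), (520, -40, 79), (517, -42, 79)]
318 [(528, -42, 73), (525, -43, 73), (521, -44, 73), (517, -45, 73)]
319 [(527, -39, 74), (524, -41, 72), (521, -43, 71), (517, -43, 72)]
320 [(528, -39, 70), (523, -37, 73), (520, -40, 71), (516, -39, 73)]
321 [(526, -34, 73), (523, -35, 73), (519, -37, 72), (516, -38, 72)]
322 [(526, -31, 74), (522, -33, 73), (519, -35, 72), (515, -36, 72)]
323 [(525, -29, 73), (522, -32, 71), (518, -30, 74), (515, -35, 70)]
324 [(524, -26, 74), (521, -28, 73), (518, -31, 71), (514, -31, 71)]
325 [(524, -25, 73), (521, -27, 71), (517, -27, 72), (513, -25, 75)]
326 [(523, -23, 72), (520, -23, 73), (516, -25, 72), (513, -26, 71)]
327 [(523, -20, 73), (519, -21, 73), (515, -21, 74), (512, -23, 72)]
```

View pics/j5.png

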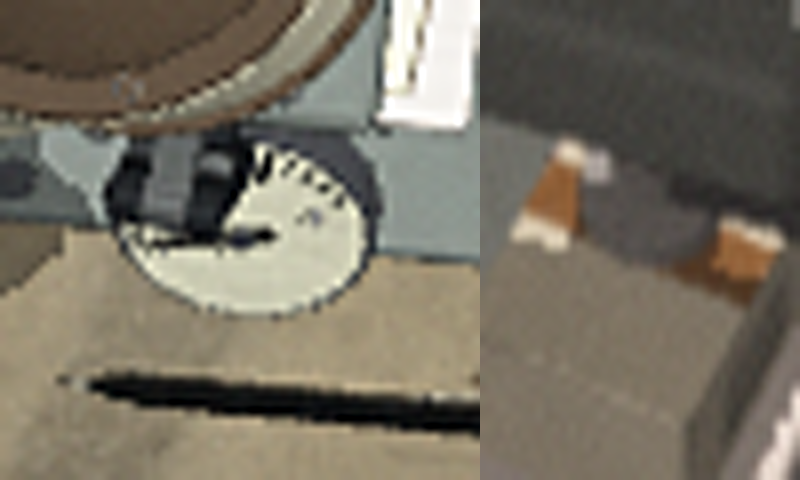

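The pointer is still at rest. The foot bottom is at about z=78 and the carton top at 73, so roughly 4–5 mm remain. I'll turn 16° and then take small steps, reading the dial in both views.

Call:
drive_tool --pt "0 0 0 8 0.03" --pt "0 0 0 8 0.03" --pt "0 0 0 0 0.03"

```text
clock: 5.8
position: [522.5, -61.0, 156.6]
ee_rot: [-0.514, 0.858, 0.0, -0.001]
contact_force: [-6.0, 2.7, 8.8]
gripper_width: 52.3
```

```bash
cat >> h.py <<'E'
def look2(k):
    tgt(523.3,-60.5,156)
    im,d=snap('side',f'side{k}');a,dt=snap('top',f'top{k}')
    r=lambda x:cv2.resize(x,(400,400),interpolation=cv2.INTER_CUBIC)
    cv2.imwrite(f'pics/j{k}.png',np.hstack([r(a[285:330,228:273]),r(im[285:335,343:393])]))
    F=np.array([world('side',u,v,d[v,u]) for v in range(312,322) for u in range(324,336)])
    f=F[(np.hypot(F[:,0]-522,F[:,1]+59)<21)&(F[:,2]>75.5)]
    print('foot lowest',np.sort(f[:,2])[:8].round(1))
E
python3 - <<'E'
from h import *
look2(6)
E
```

```text
t 5.8 pos [522.5 -61.  156.6] joints [ 0.19  0.29 -0.34 -0.   -0.94 -0.68] yaw -118.09 w 52.3 F [-6.   2.7  8.8]
tool z [-0.0016 -0.     -1.    ] tool shift [-0.8 -0.5  0.6]
foot lowest [75.7 75.7 75.9 76.3 77.1 77.1 77.3 77.3]
```

View pics/j6.png

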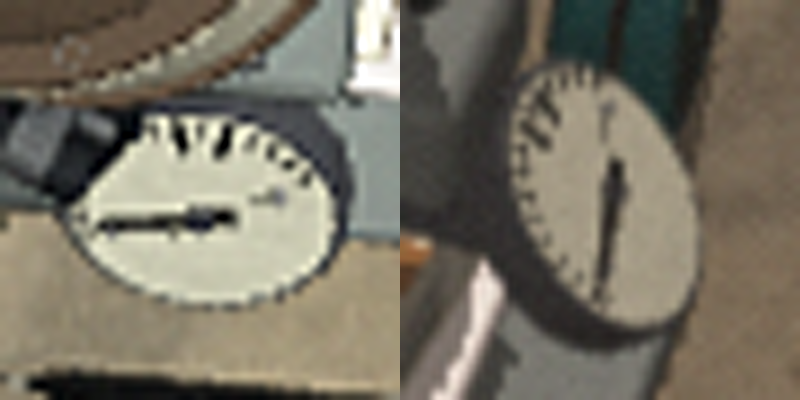

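Call:
drive_tool --pt "0 0 0 6 0.03" --pt "0 0 0 0 0.03"

```text
clock: 6.1
position: [522.4, -60.9, 156.6]
ee_rot: [-0.469, 0.883, 0.0, -0.001]
contact_force: [-5.2, 3.7, 9.3]
gripper_width: 52.2
```

```bash
python3 - <<'E'
from h import *
look2(7)
E
```

```text
t 6.1 pos [522.4 -60.9 156.6] joints [ 0.19  0.29 -0.34 -0.   -0.94 -0.79] yaw -124.05 w 52.2 F [-5.2  3.7  9.3]
tool z [-1.8e-03  1.0e-04 -1.0e+00] tool shift [-0.8 -0.5  0.6]
foot lowest [75.5 75.6 75.7 76.4 76.7 77.1 77.1 77.1]
```

View pics/j7.png

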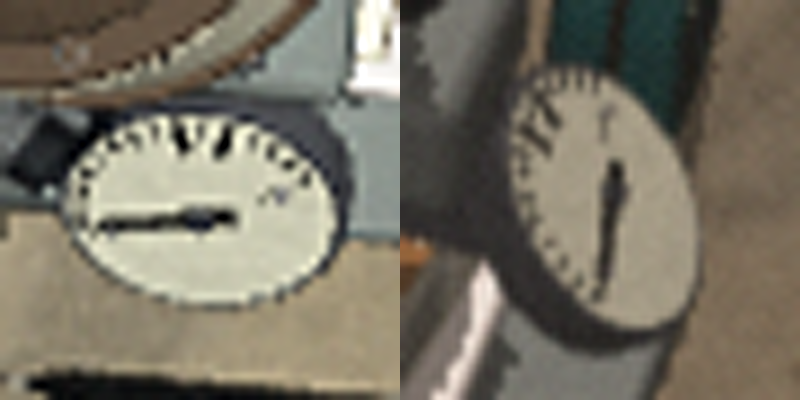

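Both dial views still show the pointer at rest, its tip at about (100,225) in the left panel. Another 6°.

Call:
drive_tool --pt "0 0 0 6 0.03" --pt "0 0 0 0 0.03"

```text
clock: 6.4
position: [522.3, -60.8, 156.6]
ee_rot: [-0.422, 0.906, 0.001, -0.001]
contact_force: [-6.0, 3.8, 8.5]
gripper_width: 52.4
```

```bash
python3 - <<'E'
from h import *
look2(8)
E
```

```text
t 6.4 pos [522.3 -60.8 156.6] joints [ 0.19  0.29 -0.34 -0.   -0.94 -0.89] yaw -130.05 w 52.4 F [-6.   3.8  8.5]
tool z [-2.1e-03  1.0e-04 -1.0e+00] tool shift [-0.9 -0.6  0.6]
foot lowest [75.6 76.1 76.2 76.3 76.4 77.2 77.4 77.5]
```

View pics/j8.png

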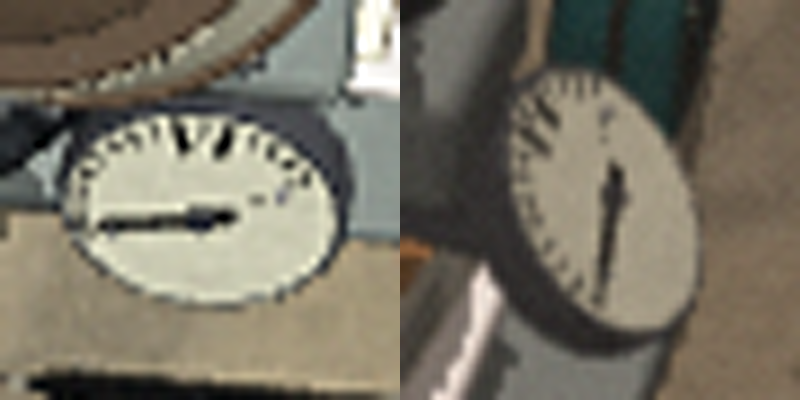

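Still at rest. Another 6°.

Call:
drive_tool --pt "0 0 0 6 0.03" --pt "0 0 0 0 0.03"

```text
clock: 6.7
position: [522.2, -60.7, 156.5]
ee_rot: [-0.374, 0.927, 0.001, -0.001]
contact_force: [-6.3, 4.4, 9.7]
gripper_width: 52.3
```

```bash
python3 - <<'E'
from h import *
look2(9)
E
```

```text
t 6.7 pos [522.2 -60.7 156.5] joints [ 0.19  0.29 -0.34 -0.   -0.94 -1.  ] yaw -136.05 w 52.3 F [-6.3  4.4  9.7]
tool z [-2.4e-03  2.0e-04 -1.0e+00] tool shift [-1.  -0.6  0.5]
foot lowest [75.6 75.8 75.8 75.8 75.9 75.9 75.9 76. ]
```

View pics/j9.png

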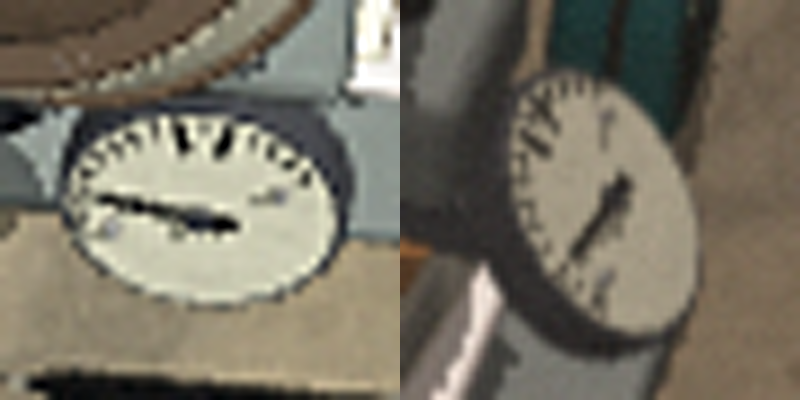

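The pointer has left its pin in both views, at an estimated 0.4 rad, inside the 0.1–0.9 window. I'll hold it briefly, open, lift and rotate back.

Call:
drive_tool --pt "0 0 0 0 0.03" --pt "0 0 0 0 0.03" --pt "0 0 0 0 0.03" --pt "0 0 0 0 0.0854" --pt "0 0 0 0 0.0854" --pt "0 0 0 0 0.0854" --pt "0 0 0 0 0.0854" --pt "0 0 0 0 0.0854" --pt "0 0 0 0 0.0854"

```text
clock: 7.7
position: [523.6, -61.1, 155.2]
ee_rot: [-0.375, 0.927, -0.0, -0.0]
contact_force: [0.5, 1.0, 0.2]
gripper_width: 85.8
```

```bash
cat > g.py <<'E'
# rectify dial: template plane fit from top depth
from h import *
def rect(n,k,c,out):
    im=cv2.imread(f'pics/{n}{k}.png')
    # press x axis: use face plane: normal (-1,0,1)/sqrt2 rotated by press yaw
    psi=PSI; ex=np.array([np.cos(psi),np.sin(psi),0]); ey=np.array([-np.sin(psi),np.cos(psi),0])
    up=(ex+np.array([0,0,1]))/np.sqrt(2); left=ey
    S=200;sc=5.0 # px per mm
    src=np.array([[0,0],[400,0],[400,400],[0,400]],np.float32)
    dst=[]
    for a,b in src:
        w=c+left*(200-a)/sc+up*(200-b)/sc; dst.append(pix(n,w))
    H=cv2.getPerspectiveTransform(src,np.array(dst,np.float32))
    return cv2.warpPerspective(im,H,(400,400),flags=cv2.INTER_CUBIC|cv2.WARP_INVERSE_MAP)
PSI=np.arctan2(.0746*-1,.919)
def faces(k):
    dt=np.load(f'pics/top{k}.npy')
    P=arm  # unused
    zs=[]
    W=np.array([world('top',u,v,dt[v,u]) for v in range(300,318) for u in range(238,262)])
    m=(W[:,2]>85)&(W[:,2]<155)&(W[:,0]<470);A=W[m]
    z=np.median(A[:,2]-(A[:,0]-455)*.94+.075*(A[:,1]+56))
    c=np.array([455,-55.5,z]);print('dial z',z.round(1))
    cv2.imwrite(f'pics/r{k}.png',np.hstack([rect('top',k,c,0),rect('side',k,c,0)]))
E
python3 - <<'E'
from g import *
look2(10); faces(10)
E
```

```text
t 7.7 pos [523.6 -61.1 155.2] joints [ 0.19  0.29 -0.34  0.   -0.94 -0.99] yaw -135.94 w 85.8 F [0.5 1.  0.2]
tool z [-2.e-04 -1.e-04 -1.e+00] tool shift [-0.2  0.6 -0.8]
foot lowest [75.8 76.  76.1 76.3 76.4 76.5 76.6 76.6]
dial z 109.0
```

View pics/r10.png

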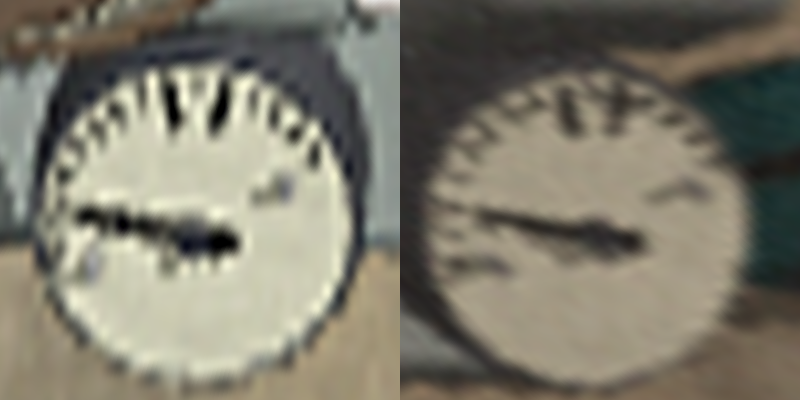

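The rectified dials agree: the pointer stands about 25° past its pin, roughly 0.45 rad, and it held after release. Next I lift and rotate back.

Call:
drive_tool --pt "0 0 -0.03 0 0.0854" --pt "0 0 -0.04 0 0.0854" --pt "0 0 -0.02 -5 0.0854" --pt "0 0 0 -8 0.0854" --pt "0 0 0 -8 0.0854" --pt "0 0 0 -8 0.0854" --pt "0 0 0 -8 0.0854" --pt "0 0 0 -8 0.0854" --pt "0 0 0 -8 0.0854" --pt "0 0 0 -8 0.0854" --pt "0 0 0 -8 0.0854" --pt "0 0 0 -8 0.0854" --pt "0 0 0 -8 0.0854" --pt "0 0 0 -8 0.0854" --pt "0 0 0 -8 0.06" --pt "0 0 0 0 0.06" --pt "0 0 0 0 0.06" --pt "0 0 0 0 0.06"

```text
clock: 9.6
position: [523.6, -61.0, 245.3]
ee_rot: [0.954, -0.301, -0.0, 0.0]
contact_force: [0.3, 0.3, -0.2]
gripper_width: 59.9
```

```bash
python3 - <<'E'
from g import *
tgt(523.4,-60.8,188)
look2(11); faces(11)
im=cv2.imread('pics/side11.png');cv2.imwrite('pics/j11.png',np.hstack([cv2.resize(im[220:320,280:380],(400,400)),cv2.imread('pics/r11.png')[:,:400]]))
E
```

```text
t 9.6 pos [523.6 -61.  245.3] joints [ 0.19  0.21 -0.21 -0.   -1.16  0.77] yaw -35.04 w 59.9 F [ 0.3  0.3 -0.2]
tool z [-1.e-04  0.e+00 -1.e+00] tool shift [-0.2 -0.1 57.3]
t 9.6 pos [523.6 -61.  245.3] joints [ 0.19  0.21 -0.21 -0.   -1.16  0.77] yaw -35.04 w 59.9 F [ 0.3  0.3 -0.2]
tool z [-1.e-04  0.e+00 -1.e+00] tool shift [-0.5 -0.3 89.3]
foot lowest [76.  76.5 76.6 77.  77.2 77.2 77.4 77.5]
dial z 109.1
```

View pics/j11.png

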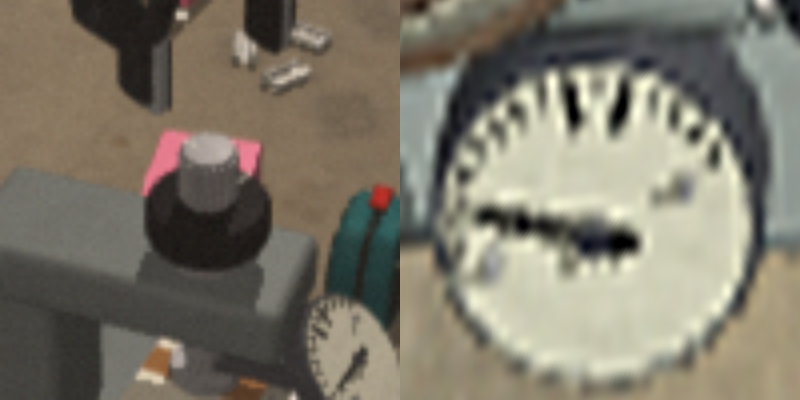

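Call:
drive_tool --pt "0 0 0.03 0 0.06" --pt "0 0 0.02 0 0.06" --pt "0 0 0.006 0 0.06" --pt "0 0 0 0 0.06" --pt "0 0 0 0 0.02" --pt "0 0 0 0 0.01" --pt "0 0 0 0 0.01" --pt "0 0 0 0 0.01" --pt "0 0 0 0 0.01" --pt "0 0 0 0 0.01"

```text
clock: 10.7
position: [524.5, -60.7, 190.7]
ee_rot: [0.954, -0.3, 0.001, -0.001]
contact_force: [-0.7, 1.3, 6.2]
gripper_width: 22.0
```

```bash
python3 - <<'E'
from g import *
look2(12); faces(12)
im=cv2.imread('pics/side12.png');cv2.imwrite('pics/j12.png',np.hstack([cv2.resize(im[220:320,280:380],(400,400)),cv2.imread('pics/r12.png')[:,:400]]))
E
```

```text
t 10.7 pos [524.5 -60.7 190.7] joints [ 0.19  0.25 -0.29  0.   -1.02  0.77] yaw -34.91 w 22.0 F [-0.7  1.3  6.2]
tool z [ 2.9e-03  2.0e-04 -1.0e+00] tool shift [-1.2  0.5 34.7]
foot lowest [76.  76.1 76.1 76.2 76.2 77.1 77.2 77.6]
dial z 109.0
```

View pics/j12.png

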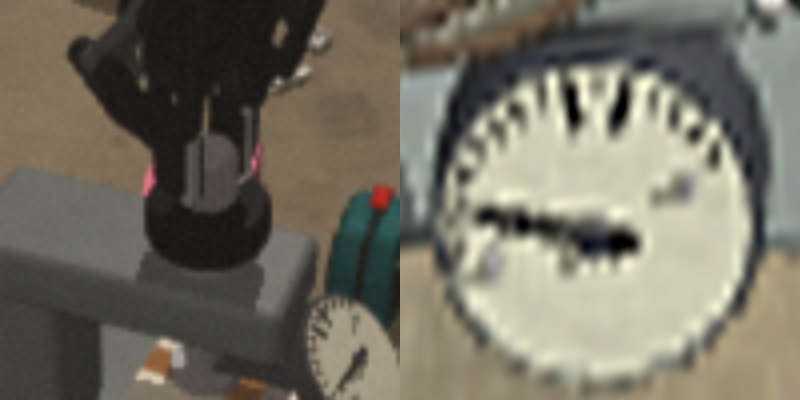

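The small knob is gripped and the gauge is unchanged. I'll turn 80°, expecting about +0.84 rad.

Call:
drive_tool --pt "0 0 0 8 0.01" --pt "0 0 0 8 0.01" --pt "0 0 0 8 0.01" --pt "0 0 0 8 0.01" --pt "0 0 0 8 0.01" --pt "0 0 0 8 0.01" --pt "0 0 0 8 0.01" --pt "0 0 0 8 0.01" --pt "0 0 0 8 0.01" --pt "0 0 0 8 0.01" --pt "0 0 0 0 0.01" --pt "0 0 0 0 0.01"

```text
clock: 12.0
position: [522.4, -61.3, 190.7]
ee_rot: [-0.538, 0.843, 0.0, -0.001]
contact_force: [-5.7, 2.2, 9.2]
gripper_width: 21.7
```

```bash
python3 - <<'E'
from g import *
look2(13); faces(13)
E
```

```text
t 12.0 pos [522.4 -61.3 190.7] joints [ 0.19  0.25 -0.29  0.   -1.03 -0.63] yaw -114.92 w 21.7 F [-5.7  2.2  9.2]
tool z [-2.e-03 -8.e-04 -1.e+00] tool shift [-1.2 -0.6 34.7]
foot lowest [75.8 76.  76.4 76.6 76.6 76.7 76.7 77.6]
dial z 108.9
```

View pics/r13.png

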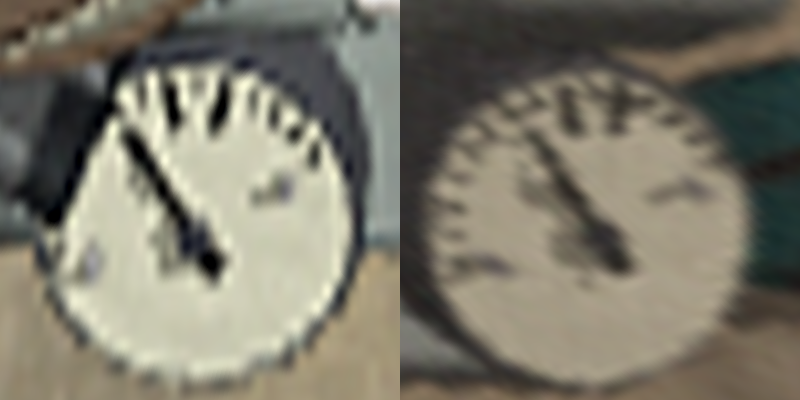

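The pointer is now at about 57° from the left and the mid-mark direction is about 91°. At 0.59 pointer rad per knob rad, that needs about 58° more.

Call:
drive_tool --pt "0 0 0 8 0.01" --pt "0 0 0 8 0.01" --pt "0 0 0 8 0.01" --pt "0 0 0 8 0.01" --pt "0 0 0 8 0.01" --pt "0 0 0 8 0.01" --pt "0 0 0 8 0.01" --pt "0 0 0 0 0.01" --pt "0 0 0 0 0.01"

```text
clock: 13.0
position: [521.4, -60.2, 190.7]
ee_rot: [-0.079, 0.997, 0.001, -0.002]
contact_force: [-9.4, 6.9, 12.5]
gripper_width: 21.8
```

```bash
python3 - <<'E'
from g import *
look2(14); faces(14)
E
```

```text
t 13.0 pos [521.4 -60.2 190.7] joints [ 0.19  0.25 -0.29 -0.   -1.03 -1.6 ] yaw -170.93 w 21.8 F [-9.4  6.9 12.5]
tool z [-0.0038  0.0011 -1.    ] tool shift [-1.9 -0.7 34.6]
foot lowest [75.5 75.5 75.8 76.  76.4 76.6 76.9 77.6]
dial z 109.1
```

View pics/r14.png

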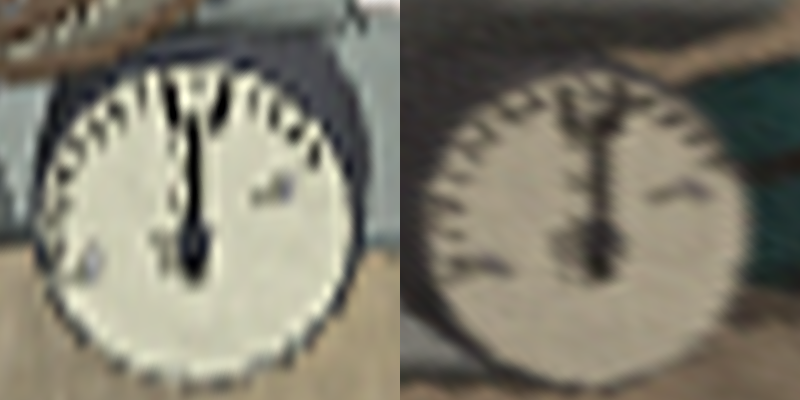

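The pointer stands midway between the long marks in both views. I'll release and lift clear.

Call:
drive_tool --pt "0 0 0 0 0.01" --pt "0 0 0 0 0.01" --pt "0 0 0 0 0.06" --pt "0 0 0 0 0.06" --pt "0 0 0 0 0.06" --pt "0 0 0 0 0.06" --pt "0 0 0 0 0.06" --pt "0 0 -0.02 0 0.06" --pt "0 0 -0.03 0 0.06" --pt "0 0 -0.03 0 0.06" --pt "0 0 -0.02 0 0.06" --pt "0 0 0 0 0.06" --pt "0 0 0 0 0.06"

```text
clock: 14.4
position: [523.3, -60.9, 288.9]
ee_rot: [-0.079, 0.997, 0.0, -0.0]
contact_force: [0.8, -0.3, -1.0]
gripper_width: 59.9
```

```bash
python3 - <<'E'
from g import *
look2(15); faces(15)
im=cv2.imread('pics/side15.png');o=cv2.imread('pics/side0.png')
cv2.imwrite('pics/j15.png',np.vstack([cv2.imread('pics/r15.png')[:300],np.hstack([cv2.resize(i[250:350,290:390],(400,300)) for i in (o,im)])]))
E
```

```text
t 14.4 pos [523.3 -60.9 288.9] joints [ 0.19  0.18 -0.13 -0.   -1.26 -1.6 ] yaw -170.96 w 59.9 F [ 0.8 -0.3 -1. ]
tool z [-3.e-04  6.e-04 -1.e+00] tool shift [-1.000e-01  4.000e-01  1.329e+02]
foot lowest [75.6 75.6 75.8 75.9 76.  76.4 76.5 76.8]
dial z 109.1
```

View pics/j15.png

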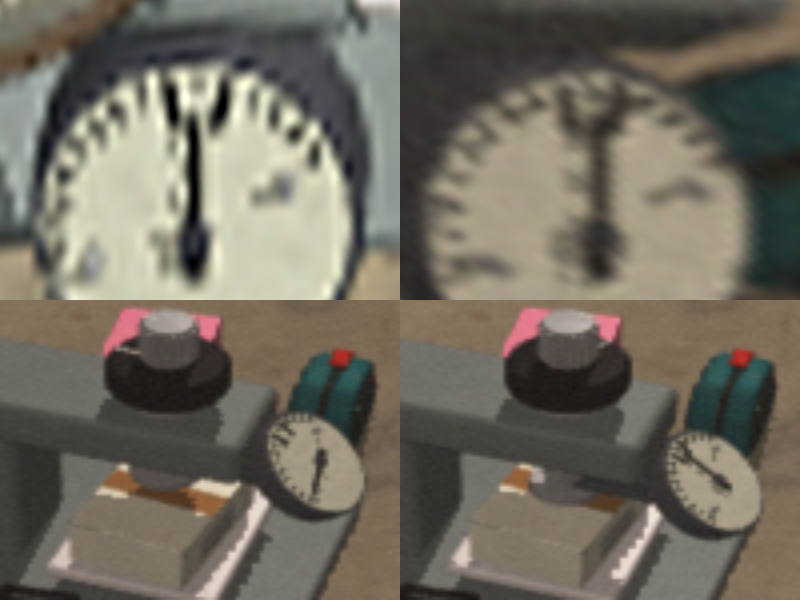

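The pointer is still mid-band after release, the carton is where it was, and the gripper is 78 mm above the knobs. I'm handing the job in.

```bash
python3 -c "
from bench import arm
print(arm.job_done())"
```

```text
the job is handed in; nothing more can be done
None
```

The carton is preloaded, and I handed the job in at about 14.5 s of the 61 s allowed; no verdict was reported.

- **Large knob:** I turned it about 114° clockwise until the pointer left its rest pin, reading about 0.45 rad. It held there for more than 0.2 s with the small knob untouched, and stayed put after release.
- **Small knob:** I then turned it 136° (2.37 rad) clockwise in two steps, released it and lifted clear.

**Last checks:**
- **Pointer:** both rectified camera views show it midway between the two long marks, estimated at 1.8 rad and unchanged after letting go. My rectified dial angles read the marks a few degrees off their nominal values, so I judged the position against the marks themselves.
- **Carton:** it looks upright and in the same place compared with the starting picture. I judged that by eye and did not measure it.
- **Gripper:** it is open, 78 mm above the knobs and touching nothing.

**One disagreement:** the two cameras differed by about 3 mm on the knob axis. I used a point close to the top camera's value, and both grips held.

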